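Start the bench parts tumbler

ROBOT

A 7-joint arm with a two-finger parallel gripper is mounted at the origin on the work surface. World frame = base frame: x ahead of the robot, y to its left, z up, the work surface at z = 0. Lengths are in m, angles in rad, forces in N, time in s.
With the tool pointing down it reaches from about 0.4 to 0.85 m from the base axis. Payload 4.5 kg.
Tool frame: the origin (TCP) lies between the finger pads; the fingertips stand 19 mm ahead of it and the grasp point (between the pads) is the TCP (r.nose_length is the distance from the TCP to the fingertips, in m); z points along the fingers, x is the direction in which the jaws open and shut, and the axes are right-handed (so a half turn about z gives the same grasp; the last joint's range is limited). The gripper opens to 88 mm and grips with 3 to 60 N. Pads are 18 mm wide; open, the fingers measure 123 mm over their backs; the gripper's body (75 mm by 187 mm) begins 45 mm behind the grasp point.
Start: joints at [-1.222, 0.689, -0.195, 1.565, 0.157, 0.902, -0.215], TCP at [0.193, 0.594, 0.258] pointing down, gripper open.
Joint ranges: [-3.01, 3.01], [-0.46, 2.08], [-1.47, 1.51], [0.13, 2.56], [-1, 4.14], [0.04, 2.09], [-2.66, 2.66]. Speed limits (rad/s): [2.57, 2.57, 3.14, 3.14, 3.14, 3.14, 3.14].

INTERFACE

Orientations are given as a unit quaternion [x, y, z, w].
In Python, from plant import get_state, vision, r gives the robot as it stands.
- The arm moves only by the tool play_rows, never from a script. Its argument "deltas" is a list that holds one entry, the list of rows, each a list of 7 numbers: the gripper command: -1 is fully open, 1 is shut, values between are in proportion, then the shift along the tool's x, y, z normalised to -1 to 1, where 1 is 300 mm, then the turn, a rotation vector about the tool's x, y, z normalised to -1 to 1, where 1 is pi rad. A call has 1 to 5 rows; each row is the pose to reach, as a shift and turn from the pose measured when the call began, along the tool's axes at that moment, turning the shorter way round; what a row does not reach only later rows make up. A row lasts 1/8 s, in which the tool goes at most 62.5 mm and 10.7 degrees, less where a joint would pass 70% of its speed; a pose out of reach is approached as far as the arm can. A call with a number of a shift or a turn outside -1 to 1 is refused whole. A call with a gripper value outside its range is refused whole. The fingers move at their own pace and stop on an object; "force" is the grip in N (left out, the last holds). Time passes only in rows, so rows that repeat a pose let the fingers close. It gives the time, the measured TCP pose, the force and the opening at its end, in the units of the state.
- get_state(): the state, without advancing time (a new reading comes with each control period).
- vision.snapshot(name): name is "side" or "top" or "wrist"; returns the picture (420x560x3 uint8, red, green, blue); there is no depth.
- vision.camera_model(name): a dict with "vfov" (degrees; the focal length in pixels is half the picture's height over the tangent of half this angle, whatever the lens; pixels are square), "cx", "cy" (the principal point, pixels), "world_to_cam" (4x4, takes a point from world to camera coordinates). Camera axes: x right, y up, looking along -z (the intrinsics and any distortion apply to the point x, -y, -z); pixel columns grow to the right and rows downward; lengths in m; the calibration is good to about 2 mm. A picture is of the moment at which its call begins: read the wrist's pose just before it. camera_model takes no time and is no camera call; for the wrist camera it gives the pose at the moment of the call.
- r.finish_job(): hands the job in, once; it reports no verdict.
The state is a dict: "clock": time; "q": joint angles; "qd": joint speeds; "joint_torque": joint torques, N m; "tool_pos": TCP position; "eef_rot": TCP orientation; "contact_force": force on the tool from outside, world axes, zero at the start; "moment": the same for the moment, N m; "opening": opening from 0.0 (shut) to 1.0 (fully open).
Only numpy, scipy, OpenCV 4.12 (cv2) and the standard library are available. Lean on these libraries where they do the work, as an engineer would, in place of code of your own. Each camera call takes 0.05 s, during which the arm holds its last target.

TASK

Start the parts tumbler by pushing and pressing with closed fingertips, without lifting anything: first push its half-open lid down until it is fully shut, then press the raised end of the wide rocker on the power box fully down to switch the power on, then press the round button on the start box fully in for a moment and let it come back out. Leave the narrow rocker, the square key, the mushroom-head stop and all the loose things on the bench alone.

Things in the scene. Friction and masses are not known exactly. Their poses are not given: they have to be found in the camera images.
- tumbler: parts tumbler, an open-topped green box 190 (x) by 200 (y) mm, 110 mm tall, fixed to the bench, with a 50 mm motor housing behind it (+x); origin under the centre of the box; z up, its front faces -x. The lid is hinged along the top of its back (+x) wall.
- lid (a joint): angle of the tumbler's flat lid, rad: 0 = shut, lying on the rim; positive = open, front edge up. It starts half open at 0.55 to 0.95 and stays where it is left (stiff hinge, 0.5 Nm friction; the lid weighs 0.35 kg, so a downward push of some 3 to 6 N at mid-lid closes it).
- lid_hinge (a point): centre of the lid's hinged edge, on its upper face, 120 mm above the bench when shut; the hinge axle runs along y 10 mm below this point (along this frame's -z); the lid reaches 190 mm from here along this frame's -x and is 200 mm wide (y) and 10 mm thick; the frame turns with the lid, z is normal to its upper face
- lid_front (a point): middle of the lid's front edge, on its upper face (190 mm from the hinge); a low black lip 80 mm long and 4 mm proud of the face is fixed along this edge
- power_box: power box, a grey metal case 120 (x) by 160 (y) mm, 60 mm tall, fixed to the bench; origin under its centre, z up. Two black rockers of equal length but different width stand side by side on its top, 70 mm apart in y (either may be on either side).
- wide_rocker (a joint): angle of the wide rocker (56 mm long in x, 36 mm wide in y), the main switch, rad: 0 = off (its far, +x end raised), 0.44 = on, at its stop (far end fully down). It stays where it is left; pressing 20 mm from its axle takes 2.5 to 3 N.
- wide_rocker_end (a point): point on the upper face of the wide rocker's far half, 20 mm from the axle; this half is 28 mm long. When off, the half slopes up away from the robot by 0.44 rad; when on it lies level, and this point has sunk 8.5 mm to 77 mm above the bench. This frame's x and z axes turn with the rocker.
- narrow_rocker (a joint): angle of the narrow rocker (56 mm long, 16 mm wide; a work light), same meaning; off (0) and to be left so
- narrow_rocker_end (a point): the same point on the narrow rocker
- start_box: start box, a grey metal case 100 (x) by 210 (y) mm, 70 mm tall, fixed to the bench; origin under its centre, z up. Three black push controls stand in a row along its y axis on its top, 62 mm apart, in any order: a round button, a square key and a mushroom head.
- round_button (a joint): travel of the round button (start), m: 0 = out, 0.006 = fully in. Flat round cap 28 mm across standing 10 mm proud of a round collar 44 mm across; a spring pushes it back out (1.5 N to start it, 5 N fully in)
- round_button_top (a point): centre of the round button's top face, 92 mm above the bench when out
- square_key (a joint): travel of the square key (jog), m: 0 = out, 0.006 = fully in; 30 mm square flat cap, standing as high as the round button; to be left alone
- square_key_top (a point): centre of the square key's top face
- mushroom (a joint): travel of the mushroom head (stop), m: 0 = out, 0.006 = fully in; overhanging domed head 48 mm across, 10 mm taller than the round button; to be left alone
- mushroom_top (a point): top of the mushroom head
- jar: bystander, loose: a closed glass jar with a steel lid, 56 mm across, 80 mm tall; origin under its centre; to be left where it is
- tape_roll: bystander, loose: a grey roll of tape lying flat, 90 mm across, 25 mm tall; origin under its centre; to be left where it is
- wrench: bystander, loose: a steel wrench lying flat, 170 mm long; origin at the middle of its length, underneath; to be left where it is
- coupling: bystander, loose: a black rubber pipe coupling (open ring) standing on end, 84 mm across, 55 mm tall; origin under its centre; to be left where it is
- mug: bystander, loose: a white mug, 76 mm across without its handle, 85 mm tall; origin under its centre; to be left where it is
- tin: bystander, loose: a low steel tin, 68 mm across, 50 mm tall; origin under its centre; to be left where it is
- bush: bystander, loose: a plain steel bush (short tube) standing on end, 44 mm across, 35 mm tall; origin under its centre; to be left where it is

How it is judged:
By the outcome, as a careful person would: the job done as asked, in the order asked, and still so for the second after the job is handed in, with the robot touching nothing.
It also fails if it takes over 58 s, if anything falls off the work surface, if the arm or the gripper's body presses on something with over 40 N, if the wrist force passes 120 N, or if a joint passes its speed limit or range.

## Working session

There is one attempt and no reset: what is moved stays moved. The work goes in short steps, Python scripts to look and compute and a tool call to move; the robot and the scene stay as the last step left them, time stands still between calls to the robot, and variables do not carry over. Pictures are saved under pics/ and viewed, and the job is handed in when it is done.

Besides the shell and the picture viewer there is one more tool, called after ">>>" by a JSON object that holds its "api" and its "payload", one argument or row to a line. play_rows: Moves the arm, as the interface text tells. Scaled input: -1 to 1 covers 300 mm each way for a shift and pi rad each way for a turn. Its arguments: {"type":"object","properties":{"deltas":{"type":"array"},"force":{"type":"number"}},"required":["deltas"]}

```bash
ls; mkdir -p pics
python3 - <<'E'
from plant import get_state, vision, r
import cv2
s=get_state(); print(s)
for n in ("side","top","wrist"):
    m=vision.camera_model(n); print(n,m)
    cv2.imwrite(f"pics/a_{n}.png",vision.snapshot(n)[:,:,::-1])
E
```

```text
pics
{'clock': 0.0, 'q': array([-1.22216185,  0.69001271, -0.1944998 ,  1.56633297,  0.15730895,
        0.90249106, -0.21508947]), 'qd': array([ 0.00072783,  0.00087132,  0.00010259,  0.00068395, -0.00016869,
        0.00104779, -0.0001745 ]), 'joint_torque': array([-7.37058836e-04, -5.27560294e+01, -1.26740467e+00, -1.53438073e+01,
       -5.26575919e-02,  6.30472699e-03,  1.69943169e-04]), 'tool_pos': array([0.19340666, 0.59369788, 0.25689466]), 'eef_rot': array([ 8.09189134e-01,  5.87547519e-01, -7.04272012e-04,  6.01486521e-04]), 'contact_force': array([0.07228799, 0.01207482, 0.12170336]), 'moment': array([ 0.033299  ,  0.0224138 , -0.05846689]), 'opening': 0.996600749819257}
side {'vfov': 42.470410361403836, 'cx': 276.0432891146906, 'cy': 205.7427201411109, 'world_to_cam': array([[ 9.97203201e-01, -7.47283527e-02, -1.20417351e-03,
        -5.06428613e-01],
       [ 5.27186178e-02,  6.91893783e-01,  7.20072038e-01,
        -9.07637478e-02],
       [-5.29766371e-02, -7.18121623e-01,  6.93898271e-01,
        -1.47180657e+00],
       [ 0.00000000e+00,  0.00000000e+00,  0.00000000e+00,
         1.00000000e+00]])}
top {'vfov': 54.7938286996514, 'cx': 283.05319470424024, 'cy': 210.04396018569923, 'world_to_cam': array([[-0.00485938, -0.99984114, -0.01714869,  0.00352254],
       [ 0.99944835, -0.00541946,  0.03276621, -0.50917174],
       [-0.03285394, -0.01698001,  0.99931592, -1.06213004],
       [ 0.        ,  0.        ,  0.        ,  1.        ]])}
wrist {'vfov': 67.54963282623754, 'cx': 274.1623714665895, 'cy': 214.95797241455858, 'world_to_cam': array([[ 3.09599552e-01,  9.50866971e-01, -3.47063163e-04,
        -6.25122202e-01],
       [-9.12941024e-01,  2.97148878e-01, -2.79716339e-01,
         3.92442249e-02],
       [-2.65869899e-01,  8.69169016e-02,  9.60082626e-01,
        -3.87451937e-01],
       [ 0.00000000e+00,  0.00000000e+00,  0.00000000e+00,
         1.00000000e+00]])}
```

View pics/a_top.png

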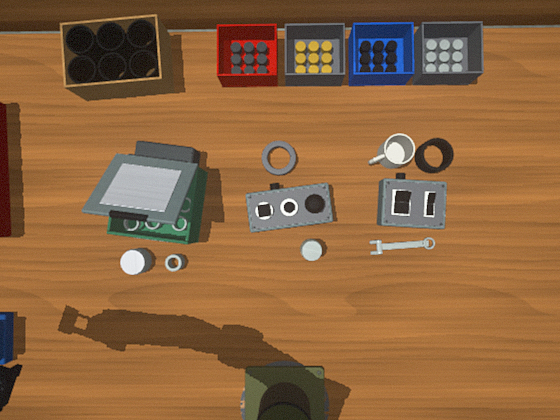

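View pics/a_side.png

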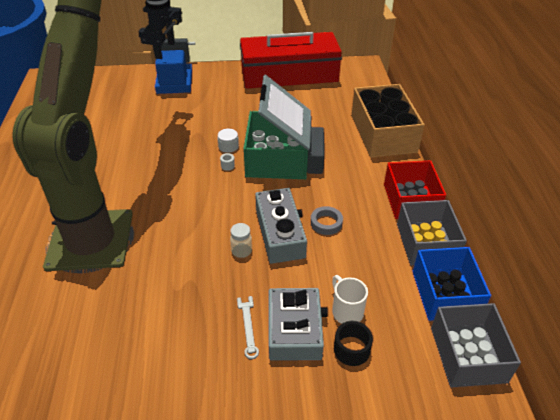

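```bash
cat > h.py <<'E'
import numpy as np, cv2
def ray(m,u,v):
    f=210/np.tan(np.radians(m["vfov"]/2)); W=np.array(m["world_to_cam"]);R=W[:3,:3];t=W[:3,3]
    d=R.T@np.array([(u-m["cx"])/f,-(v-m["cy"])/f,-1]); return -R.T@t,d
def plane(m,u,v,z):
    c,d=ray(m,u,v); return c+d*(z-c[2])/d[2]
def proj(m,p):
    f=210/np.tan(np.radians(m["vfov"]/2)); W=np.array(m["world_to_cam"]); q=W[:3,:3]@np.array(p)+W[:3,3]
    return np.array([m["cx"]+f*q[0]/-q[2], m["cy"]-f*q[1]/-q[2]])
def tri(ms,uvs):
    A=np.zeros((3,3));b=np.zeros(3)
    for m,(u,v) in zip(ms,uvs):
        c,d=ray(m,u,v);d/=np.linalg.norm(d);P=np.eye(3)-np.outer(d,d);A+=P;b+=P@c
    return np.linalg.solve(A,b)
E
python3 - <<'E'
import cv2
a=cv2.imread("pics/a_top.png"); 
cv2.imwrite("pics/z1.png",cv2.resize(a[130:280,75:235],None,fx=4.9,fy=4,interpolation=cv2.INTER_CUBIC)[:,:])
cv2.imwrite("pics/z2.png",cv2.resize(a[165:240,235:460],None,fx=3.5,fy=3.5,interpolation=cv2.INTER_CUBIC))
b=cv2.imread("pics/a_side.png")
cv2.imwrite("pics/z3.png",cv2.resize(b[70:370,200:400],None,fx=2,fy=2,interpolation=cv2.INTER_CUBIC))
E
```

```text
(no output)
```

View pics/a_wrist.png

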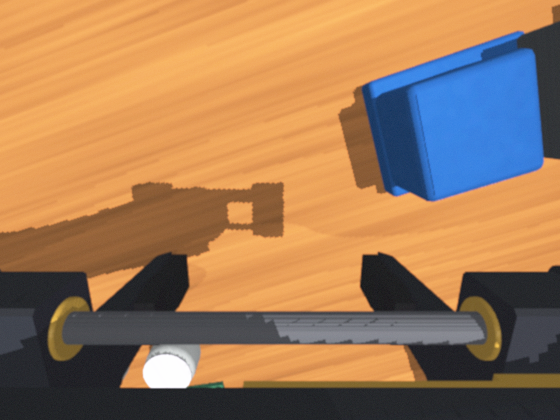

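```bash
sleep 0.1
```

```text
(no output)
```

View pics/z1.png

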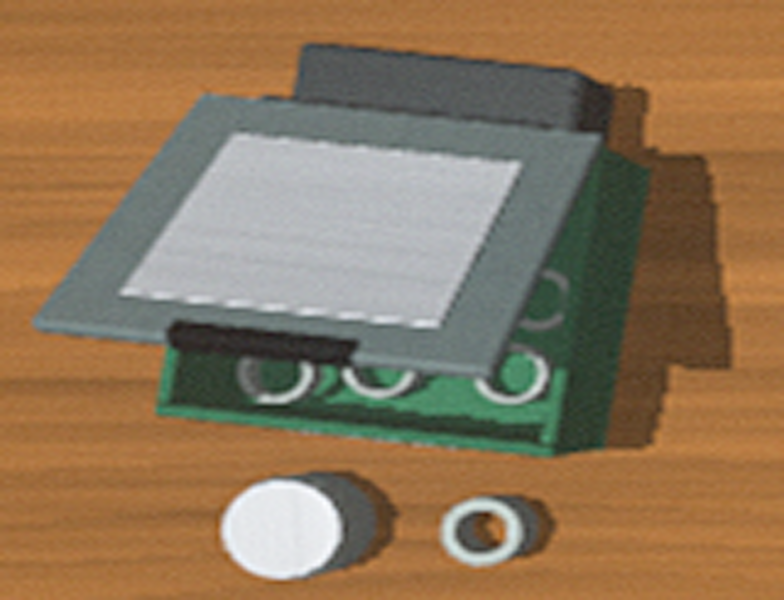

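View pics/z2.png

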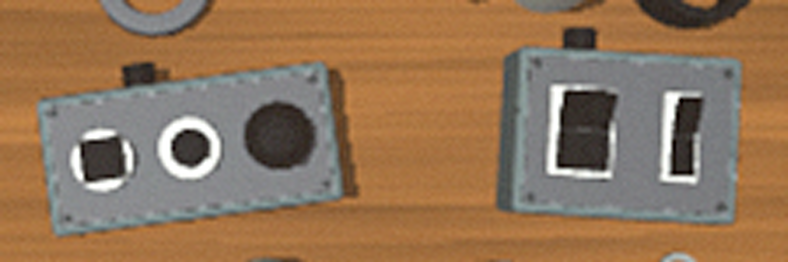

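View pics/z3.png

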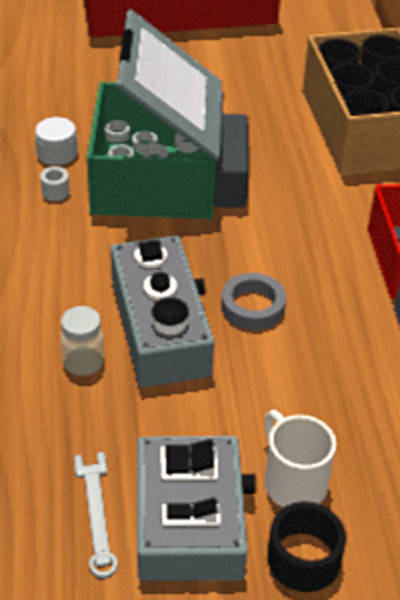

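```bash
cat > m1.py <<'E'
import pickle
from plant import vision
from h import *
T=vision.camera_model("top");S=vision.camera_model("side")
t=cv2.imread("pics/a_top.png");s=cv2.imread("pics/a_side.png")
def z2(x,y): return 235+(x+.5)/3.5-.5,165+(y+.5)/3.5-.5
def z1(x,y): return 75+(x+.5)/4.9-.5,130+(y+.5)/4-.5
def z3(x,y): return 200+x/2,70+y/2
P=lambda *a:print(*[np.round(x,4) if not isinstance(x,str) else x for x in a])
# white blobs on boxes
def blobs(img,x0,y0,x1,y1,thr):
    hsv=cv2.cvtColor(img,cv2.COLOR_BGR2HSV); m=((hsv[...,2]>thr)&(hsv[...,1]<60)).astype(np.uint8)
    k=np.zeros_like(m);k[y0:y1,x0:x1]=m[y0:y1,x0:x1]
    cs,_=cv2.findContours(k,cv2.RETR_EXTERNAL,cv2.CHAIN_APPROX_NONE)
    for c in cs:
        if cv2.contourArea(c)>30: yield cv2.minAreaRect(c),cv2.boundingRect(c)
for n,b in (("start",(245,180,335,235)),("power",(378,175,450,230))):
    for rct,bb in blobs(t,*b,200):
        u,v=rct[0]; P(n,"px",np.array(rct[0]),np.array(rct[1]),rct[2],"z60",plane(T,u,v,.062),"z82",plane(T,u,v,.074))
# box corners on top
for n,z,pts in (("power",.06,[(520,50),(740,61),(735,221),(512,210)]),("start",.07,[(38,100),(325,65),(342,197),(57,235)])):
    q=np.array([plane(T,*z2(*p),z) for p in pts]);P(n,q[:,:2],"c",q.mean(0),"sides",[np.linalg.norm(q[i]-q[i-1]) for i in range(4)])
# tumbler front rim corners at z .11, motor
q=np.array([plane(T,*z1(*p),.11) for p in [(160,410),(555,452),(650,170)]]);P("tumb",q,np.linalg.norm(q[0]-q[1]),np.linalg.norm(q[1]-q[2]))
# lid corners: hinge left, hinge right at z~.12
q=np.array([plane(T,*z1(*p),.12) for p in [(207,95),(602,133)]]);P("hinge",q,np.linalg.norm(q[0]-q[1]))
E
python3 m1.py
```

```text
start px [288.5 207. ] [16.2635 16.2635] 45.0 z60 [ 0.515  -0.0137  0.062 ] z82 [ 0.5145 -0.0138  0.074 ]
power px [428.5 203.5] [25.  9.] 90.0 z60 [ 0.5218 -0.3631  0.062 ] z82 [ 0.5212 -0.359   0.074 ]
power px [400.5165 202.1371] [18.1177 25.7461] 2.6026 z60 [ 0.5256 -0.2937  0.062 ] z82 [ 0.525  -0.2904  0.074 ]
power [[ 0.5843 -0.2518]
 [ 0.5753 -0.4084]
 [ 0.461  -0.4028]
 [ 0.4696 -0.2446]] c [ 0.5226 -0.3269  0.06  ] sides [0.1149 0.1568 0.1144 0.1584]
start [[ 0.5497  0.0934]
 [ 0.5734 -0.1112]
 [ 0.4795 -0.1224]
 [ 0.4535  0.0801]] c [ 0.514 -0.015  0.07 ] sides [0.0972 0.206  0.0946 0.2042]
tumb [[0.455  0.4222 0.11  ]
 [0.429  0.2275 0.11  ]
 [0.5981 0.1811 0.11  ]] 0.1965 0.1753
hinge [[0.6434 0.3963 0.12  ]
 [0.6191 0.2026 0.12  ]] 0.1953
```

```bash
cat > m2.py <<'E'
from m1 import *
print("----")
for n,a,b in (("lip",(262,325),(125,45)),("frontright(-y)",(490,375),None),):
    if b: P(n,tri([T,S],[z1(*a),z3(*b)]))
h=np.array([.6305,.301,.12]); ex=np.array([.9916,-.128,0]); ey=np.array([.128,.9916,0])
for a in (.55,.65,.75,.85,.95):
    f=h+.19*(-ex*np.cos(a)+[0,0,np.sin(a)])
    print(a,*[np.round(proj(m,q),1) for m in (T,S) for q in (f+.1*ey,f-.1*ey,f)])
print(z1(37,325),z1(490,375),z1(265,330),z3(130,12),z3(125,45))
E
python3 m2.py | sed -n '/----/,$p'
cat > g.py <<'E'
import sys,numpy as np
from plant import get_state
from scipy.spatial.transform import Rotation as R
s=get_state(); p=np.array(s["tool_pos"]);Q=R.from_quat(s["eef_rot"])
x,y,z,yaw=map(float,sys.argv[1:5])   # yaw deg of tool x, tool down
tx=np.array([np.cos(np.radians(yaw)),np.sin(np.radians(yaw)),0]);tz=np.array([0,0,-1.]);G=R.from_matrix(np.c_[tx,np.cross(tz,tx),tz])
print("t",s["clock"],"p",p.round(4),"F",np.round(s["contact_force"],1),"open",round(s["opening"],3),"yaw",np.degrees(np.arctan2(*Q.as_matrix()[[1,0],0])))
print("shift",(Q.inv().apply(np.array([x,y,z])-p)/.3).round(4),"turn",((Q.inv()*G).as_rotvec()/np.pi).round(4))
E
python3 g.py .193 .594 .37 84; python3 g.py .53 .313 .37 84
```

```text
----
lip [0.4973 0.3215 0.2364]
0.55 [ 84.9 220.3] [177.3 231.8] [131. 226.] [257.4  79.8] [251.8 117.6] [254.7  97.9]
0.65 [ 81.9 215.1] [175.9 226.9] [128.7 221. ] [260.8  75.4] [255.5 113. ] [258.3  93.3]
0.75 [ 79.1 209.1] [174.6 221. ] [126.7 215.1] [264.8  71.2] [259.8 108.7] [262.4  89.1]
0.85 [ 76.6 202.2] [173.7 214.3] [125.  208.3] [269.2  67.4] [264.6 104.7] [267.   85.2]
0.95 [ 74.5 194.6] [172.9 206.8] [123.6 200.7] [274.2  63.9] [270.1 101.2] [272.2  81.7]
(82.15306122448979, 210.875) (174.6020408163265, 223.375) (128.68367346938774, 212.125) (265.0, 76.0) (262.5, 92.5)
t 0.15 p [0.1934 0.5939 0.2571] F [ 0.2 -0.2 -0.1] open 1.002 yaw 71.96889667788967
shift [-0.0005 -0.0014 -0.3763] turn [-0.      0.0004 -0.0668]
t 0.15 p [0.1934 0.5939 0.2571] F [ 0.2 -0.2 -0.1] open 1.002 yaw 71.96889667788967
shift [-0.5434  1.3567 -0.3754] turn [-0.      0.0004 -0.0668]
```

>>> {"api": "play_rows", "payload": {
  "deltas": [
    [[1,0,0,-0.2,0,0,-0.03],[1,0,0,-0.38,0,0,-0.067],[1,-0.1,0.25,-0.38,0,0,-0.067],[1,-0.2,0.45,-0.38,0,0,-0.067],[1,-0.28,0.65,-0.38,0,0,-0.067]]
  ],
  "force": 20
}}

```text
clock: 0.78
tool_pos: [0.3351, 0.4684, 0.3712]
eef_rot: [0.743, 0.67, -0.001, 0.001]
contact_force: [1.4, 0.5, -0.4]
opening: 0.461
```

```bash
python3 g.py .5215 .315 .36 84
```

```text
t 0.775 p [0.3351 0.4684 0.3712] F [ 1.4  0.5 -0.4] open 0.461 yaw 84.05908017756272
shift [-0.4444  0.6708  0.0379] turn [-0.      0.0005  0.0003]
```

>>> {"api": "play_rows", "payload": {
  "deltas": [
    [[1,-0.1,0.16,0,0,0,0],[1,-0.22,0.33,0,0,0,0],[1,-0.33,0.5,0.02,0,0,0],[1,-0.444,0.671,0.038,0,0,0],[1,-0.444,0.671,0.038,0,0,0]]
  ]
}}

```text
clock: 1.4
tool_pos: [0.526, 0.3088, 0.3586]
eef_rot: [0.747, 0.665, -0.002, 0.003]
contact_force: [-0.7, -0.8, 0.3]
opening: 0.001
```

```bash
python3 g.py .5215 .315 .25 84
python3 - <<'E'
from plant import vision
import cv2
cv2.imwrite("pics/b.png",vision.snapshot("side")[:,:,::-1])
E
```

```text
t 1.4 p [0.526  0.3088 0.3586] F [-0.7 -0.8  0.3] open 0.001 yaw 83.41865571250298
shift [ 0.0213 -0.0179  0.3619] turn [ 0.0005  0.002  -0.0032]
```

View pics/b.png

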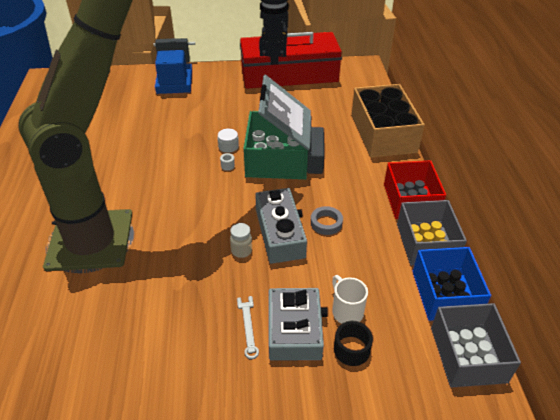

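>>> {"api": "play_rows", "payload": {
  "deltas": [
    [[1,0.02,-0.018,0.12,0,0,0],[1,0.02,-0.018,0.24,0,0,0],[1,0.02,-0.018,0.32,0,0,0],[1,0.02,-0.018,0.36,0,0,0],[1,0.02,-0.018,0.4,0,0,0]]
  ]
}}

```text
clock: 2.08
tool_pos: [0.5183, 0.32, 0.2395]
eef_rot: [0.744, 0.668, -0.0, 0.001]
contact_force: [0.5, 1.2, 3.0]
opening: 0.005
```

```bash
python3 g.py .5215 .315 .138 84
```

```text
t 2.075 p [0.5183 0.32   0.2395] F [0.5 1.2 3. ] open 0.005 yaw 83.8178234665203
shift [-0.0149  0.0124  0.3383] turn [ 0.0002  0.0005 -0.001 ]
```

In contact with 3 N, about where expected.

>>> {"api": "play_rows", "payload": {
  "deltas": [
    [[1,-0.01,0.01,0.05,0,0,0],[1,-0.01,0.01,0.1,0,0,0],[1,-0.01,0.01,0.15,0,0,0],[1,-0.01,0.01,0.2,0,0,0],[1,-0.01,0.01,0.25,0,0,0]]
  ]
}}

```text
clock: 2.7
tool_pos: [0.5206, 0.3166, 0.1633]
eef_rot: [0.744, 0.668, -0.001, 0.001]
contact_force: [-1.7, 0.6, 2.7]
opening: 0.006
```

```bash
python3 g.py .5215 .315 .138 84
```

```text
t 2.7 p [0.5206 0.3166 0.1633] F [-1.7  0.6  2.7] open 0.006 yaw 83.82369722732827
shift [-0.0047  0.0035  0.0844] turn [-0.      0.0006 -0.001 ]
```

>>> {"api": "play_rows", "payload": {
  "deltas": [
    [[1,0,0,0.04,0,0,0],[1,0,0,0.07,0,0,0],[1,0,0,0.085,0,0,0],[1,0,0,0.09,0,0,0]]
  ]
}}

```text
clock: 3.2
tool_pos: [0.52, 0.3164, 0.1397]
eef_rot: [0.744, 0.668, -0.001, 0.001]
contact_force: [-10.0, -5.1, 37.1]
opening: 0.002
```

>>> {"api": "play_rows", "payload": {
  "deltas": [
    [[1,0,0,-0.02,0,0,0],[1,0,0,-0.15,0,0,0],[1,0,0,-0.25,0,0,0],[1,0,0,-0.3,0,0,0]]
  ]
}}

```text
clock: 3.7
tool_pos: [0.5208, 0.3168, 0.2311]
eef_rot: [0.744, 0.668, 0.0, 0.001]
contact_force: [0.8, 0.2, -0.9]
opening: 0.004
```

```bash
python3 g.py .547 -.293 .22 86.8
python3 - <<'E'
from plant import vision
import cv2
cv2.imwrite("pics/c.png",vision.snapshot("side")[:,:,::-1])
cv2.imwrite("pics/ct.png",vision.snapshot("top")[:,:,::-1])
E
```

```text
t 3.7 p [0.5208 0.3168 0.2311] F [ 0.8  0.2 -0.9] open 0.004 yaw 83.79292770629243
shift [-2.0114  0.3064  0.0401] turn [ 0.0007  0.0004 -0.0167]
```

View pics/c.png

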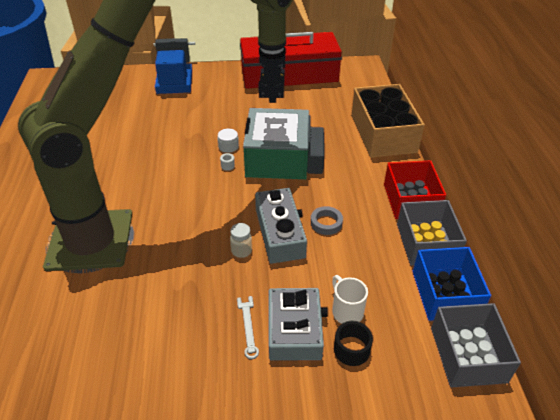

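View pics/ct.png

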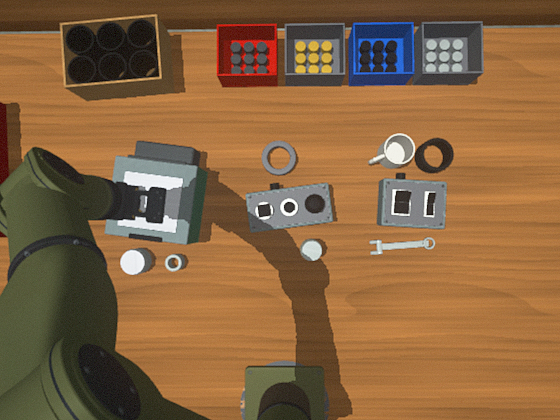

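The lid is flat on the rim around (277,130) in the side view. Next is the move to the rocker.

>>> {"api": "play_rows", "payload": {
  "deltas": [
    [[1,-0.15,0.03,0,0,0,0],[1,-0.35,0.06,0,0,0,0],[1,-0.55,0.09,0,0,0,-0.005],[1,-0.75,0.12,0.01,0,0,-0.01],[1,-0.95,0.15,0.02,0,0,-0.016]]
  ]
}}

```text
clock: 4.42
tool_pos: [0.5341, 0.0267, 0.2238]
eef_rot: [0.727, 0.687, -0.0, 0.001]
contact_force: [0.9, -0.3, 0.6]
opening: 0.005
```

```bash
python3 g.py .547 -.293 .22 86.8
```

```text
t 4.425 p [0.5341 0.0267 0.2238] F [ 0.9 -0.3  0.6] open 0.005 yaw 86.730843706955
shift [-1.0613  0.1037  0.0141] turn [ 0.0001  0.0004 -0.0004]
```

>>> {"api": "play_rows", "payload": {
  "deltas": [
    [[1,-0.2,0.02,0,0,0,0],[1,-0.45,0.04,0,0,0,0],[1,-0.7,0.06,0,0,0,0],[1,-0.9,0.08,0.01,0,0,0],[1,-1,0.1,0.01,0,0,0]]
  ]
}}

```text
clock: 5.05
tool_pos: [0.5455, -0.2773, 0.2193]
eef_rot: [0.728, 0.686, -0.001, -0.001]
contact_force: [0.8, 0.3, -0.5]
opening: 0.005
```

```bash
python3 g.py .547 -.293 .15 86.8;python3 - <<'E'
from plant import vision
import cv2
cv2.imwrite("pics/dw.png",vision.snapshot("wrist")[:,:,::-1])
E
```

```text
t 5.05 p [ 0.5455 -0.2773  0.2193] F [ 0.8  0.3 -0.5] open 0.005 yaw 86.63261053684302
shift [-0.0517  0.0087  0.2311] turn [-0.0008  0.0003 -0.0009]
```

View pics/dw.png

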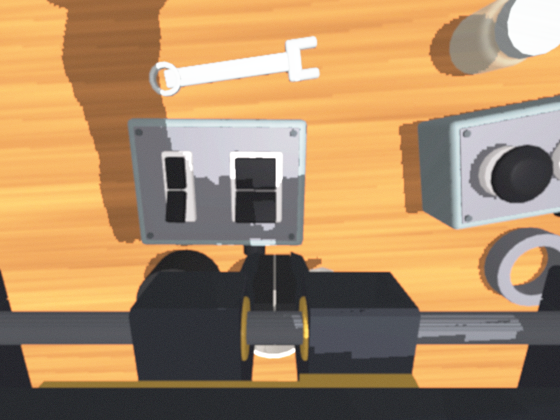

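Run:
```python
from plant import vision
from h import *
W=vision.camera_model("wrist")
q=np.array([plane(W,u,v,.06) for u,v in [(130,120),(305,121),(302,243),(142,243)]]);print(q.round(4),q.mean(0).round(4),[np.linalg.norm(q[i]-q[i-1]).round(4) for i in range(4)])
print(plane(W,256,190,.07),plane(W,256.5,187.5,.064), plane(W,231,152,.064),plane(W,282,222,.064))
```

```text
[[ 0.4624 -0.4083  0.06  ]
 [ 0.4737 -0.2564  0.06  ]
 [ 0.5867 -0.264   0.06  ]
 [ 0.5764 -0.4192  0.06  ]] [ 0.5248 -0.337   0.06  ] [np.float64(0.1146), np.float64(0.1524), np.float64(0.1132), np.float64(0.1556)]
[ 0.52957857 -0.30321196  0.07      ] [ 0.52851003 -0.30304557  0.064     ] [ 0.49535301 -0.32279088  0.064     ] [ 0.56283262 -0.28196118  0.064     ]
```

Run:
```python
from plant import vision,get_state
from h import *
p=get_state(); W=vision.camera_model("wrist");im=vision.snapshot("wrist");p2=get_state();W2=vision.camera_model("wrist")
print(p["tool_pos"],p2["tool_pos"],np.abs(W["world_to_cam"]-W2["world_to_cam"]).max())
cv2.imwrite("pics/ew.png",im[:,:,::-1]); cv2.imwrite("pics/ew3.png",cv2.resize(im[110:260,120:320,::-1],None,fx=4,fy=4,interpolation=cv2.INTER_CUBIC))
import pickle;pickle.dump(W,open("W.pkl","wb"))
S=vision.camera_model("side");T=vision.camera_model("top")
s=cv2.imread("pics/c.png");cv2.imwrite("pics/es.png",cv2.resize(s[280:370,260:340],None,fx=6,fy=6,interpolation=cv2.INTER_CUBIC))
s=cv2.imread("pics/ct.png");cv2.imwrite("pics/et.png",cv2.resize(s[170:240,370:455],None,fx=8,fy=8,interpolation=cv2.INTER_CUBIC))
# consistency
for q in [(.4624,-.4083,.06),(.4737,-.2564,.06),(.5867,-.264,.06),(.5764,-.4192,.06)]: print(proj(T,q),proj(S,q))
for q in [(.461,-.4028,.06),(.4696,-.2446,.06),(.5843,-.2518,.06),(.5753,-.4084,.06)]: print(proj(T,q),proj(S,q))
```

```text
[ 0.54459421 -0.28733101  0.21893752] [ 0.54445238 -0.2834227   0.2188386 ] 0.004364647393769516
[446.85524638 227.22613381] [269.11845596 347.97677529]
[385.63115122 222.98961911] [269.68075021 290.76792296]
[388.07847456 177.93032799] [317.8125521  290.43560101]
[450.41363446 181.61359972] [322.46476125 348.90990514]
[444.64523375 227.79834696] [268.30344298 345.77321108]
[380.91547794 224.65265916] [267.62230779 286.86183169]
[383.2104637  178.91629224] [316.13581672 286.35480585]
[446.07716626 182.08035977] [321.27722419 344.53339992]
```

View pics/ew3.png

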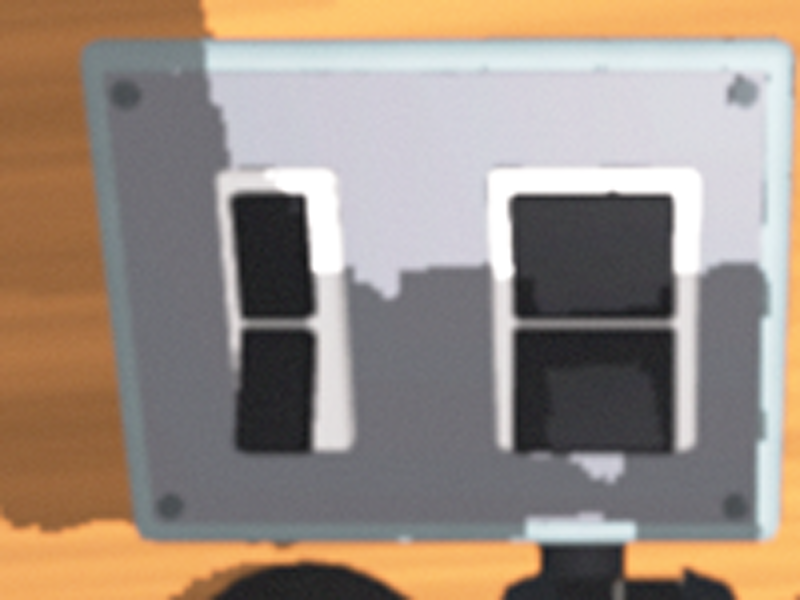

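View pics/es.png

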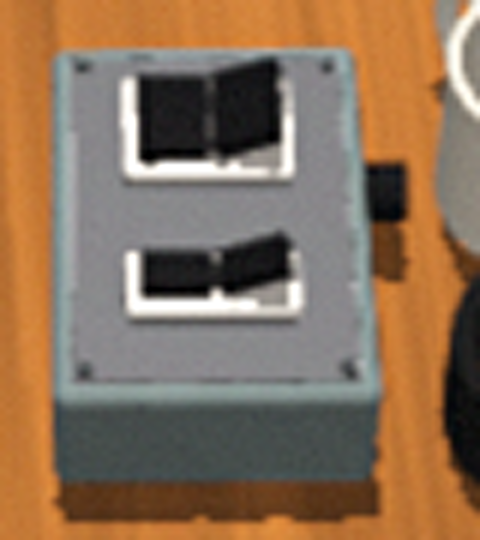

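View pics/et.png

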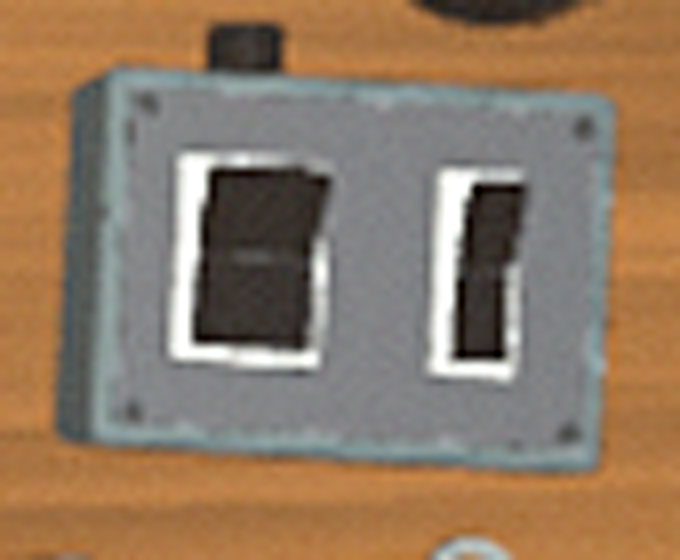

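```bash
python3 - <<'E'
from plant import vision,get_state
from h import *
S=vision.camera_model("side");T=vision.camera_model("top")
a=(370+255/8-.4,170+257/8-.4);b=(260+211/6-.4,280+115/6-.4)
print(tri([T,S],[a,b]),plane(T,*a,.075),plane(S,*b,.075))
import pickle
W=pickle.load(open("W.pkl","rb"))
print(plane(W,120+593/4-.4,110+322/4-.4,.075))
E
python3 g.py .547 -.293 .15 86.8
```

```text
[ 0.52752579 -0.29315581  0.07288244] [ 0.52594021 -0.29248437  0.075     ] [ 0.52880279 -0.29469626  0.075     ]
[ 0.52935957 -0.29246954  0.075     ]
t 5.15 p [ 0.5445 -0.2834  0.2188] F [-0.1 -0.7 -0. ] open 0.01 yaw 86.07384707866346
shift [-0.0298  0.0112  0.2296] turn [-0.0007  0.002  -0.004 ]
```

>>> {"api": "play_rows", "payload": {
  "deltas": [
    [[1,-0.035,0.013,0.05,0,0,0],[1,-0.035,0.013,0.15,0,0,0],[1,-0.035,0.013,0.23,0,0,0],[1,-0.035,0.013,0.28,0,0,0],[1,-0.035,0.013,0.28,0,0,0]]
  ]
}}

```text
clock: 5.78
tool_pos: [0.5467, -0.2936, 0.1332]
eef_rot: [0.73, 0.683, -0.004, -0.0]
contact_force: [0.6, -0.2, 0.2]
opening: 0.005
```

```bash
python3 g.py .548 -.294 .095 86.8
```

```text
t 5.775 p [ 0.5467 -0.2936  0.1332] F [ 0.6 -0.2  0.2] open 0.005 yaw 86.15224963815385
shift [-0.0003  0.0052  0.1272] turn [-0.0017  0.0015 -0.0036]
```

>>> {"api": "play_rows", "payload": {
  "deltas": [
    [[1,0,0.004,0.04,0,0,0],[1,0,0.004,0.07,0,0,0],[1,0,0.004,0.09,0,0,0],[1,0,0.004,0.11,0,0,0],[1,0,0.004,0.12,0,0,0]]
  ]
}}

```text
clock: 6.4
tool_pos: [0.5486, -0.2939, 0.0974]
eef_rot: [0.73, 0.683, -0.003, 0.001]
contact_force: [1.2, -0.4, 2.9]
opening: 0.008
```

```bash
python3 g.py .548 -.294 .094 86.8
```

```text
t 6.4 p [ 0.5486 -0.2939  0.0974] F [ 1.2 -0.4  2.9] open 0.008 yaw 86.16175622688353
shift [-0.0005 -0.0019  0.0113] turn [-0.0011  0.0016 -0.0035]
```

>>> {"api": "play_rows", "payload": {
  "deltas": [
    [[1,0,0,0.006,0,0,0],[1,0,0,0.011,0,0,0],[1,0,0,0.014,0,0,0],[1,0,0,0.014,0,0,0]]
  ]
}}

```text
clock: 6.9
tool_pos: [0.5485, -0.2939, 0.0963]
eef_rot: [0.731, 0.683, -0.003, 0.001]
contact_force: [-4.7, 2.6, 23.3]
opening: 0.001
```

The stop is reached: tip at 77 mm with 23 N. Next I lift and check.

>>> {"api": "play_rows", "payload": {
  "deltas": [
    [[1,0,0,-0.05,0,0,0],[1,0,0,-0.15,0,0,0],[1,0.1,0,-0.3,0,0,0],[1,0.3,0,-0.38,0,0,0],[1,0.5,0,-0.38,0,0,0]]
  ]
}}

```text
clock: 7.52
tool_pos: [0.5594, -0.1433, 0.2113]
eef_rot: [0.731, 0.682, -0.003, 0.002]
contact_force: [1.3, 0.2, 0.1]
opening: 0.004
```

```bash
python3 g.py .5145 -.014 .2 90
python3 - <<'E'
from plant import vision
import cv2
s=vision.snapshot("side")[:,:,::-1]
cv2.imwrite("pics/fs.png",cv2.resize(s[160:370,220:400],None,fx=2.8,fy=2.8,interpolation=cv2.INTER_CUBIC))
E
```

```text
t 7.525 p [ 0.5594 -0.1433  0.2113] F [1.3 0.2 0.1] open 0.004 yaw 85.98777335557585
shift [ 0.4196 -0.1795  0.0345] turn [-0.0001  0.0023 -0.0223]
```

View pics/fs.png

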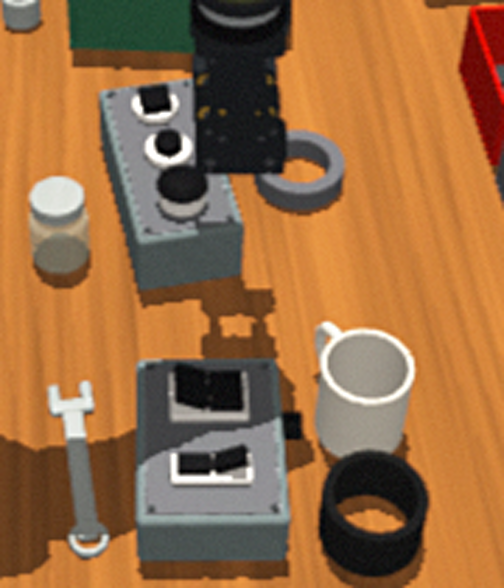

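Run:
```python
from plant import vision
from h import *
S=vision.camera_model("side");T=vision.camera_model("top")
def cap(f,x0,y0,x1,y1):
    g=cv2.imread(f)[y0:y1,x0:x1].max(2);m=(g<75).astype(np.uint8)
    n,l,st,c=cv2.connectedComponentsWithStats(m)
    return [(c[i]+[x0,y0],st[i]) for i in range(1,n) if st[i][4]>15]
a=cap("pics/a_top.png",280,198,299,217);b=cap("pics/a_side.png",272,204,290,220)
print(a,b)
a,b=a[0][0],b[0][0]
print(tri([T,S],[a,b]),plane(T,*a,.09),plane(S,*b,.09))
```

```text
[(array([288.8902439 , 206.63414634]), array([ 4,  4, 11, 10, 82], dtype=int32))] [(array([279.7       , 210.41428571]), array([ 4,  2,  9, 10, 70], dtype=int32))]
[ 0.5157417  -0.014792    0.08528545] [ 0.51474835 -0.01476986  0.09      ] [ 0.51614302 -0.01958485  0.09      ]
```

>>> {"api": "play_rows", "payload": {
  "deltas": [
    [[1,0.12,-0.05,0,0,0,-0.01],[1,0.26,-0.11,0,0,0,-0.02],[1,0.38,-0.16,0,0,0,-0.02],[1,0.415,-0.178,0.02,0,0,-0.022],[1,0.415,-0.178,0.035,0,0,-0.022]]
  ]
}}

```text
clock: 8.2
tool_pos: [0.5132, -0.0034, 0.2002]
eef_rot: [0.702, 0.712, -0.0, -0.001]
contact_force: [0.1, -1.6, -0.2]
opening: 0.007
```

```bash
python3 g.py .515 -.015 .12 90
```

```text
t 8.2 p [ 0.5132 -0.0034  0.2002] F [ 0.1 -1.6 -0.2] open 0.007 yaw 90.80723642727266
shift [-0.0393  0.0063  0.2674] turn [-0.0008 -0.0005  0.0045]
```

>>> {"api": "play_rows", "payload": {
  "deltas": [
    [[1,-0.039,0.006,0,0,0,0],[1,-0.039,0.006,0.06,0,0,0],[1,-0.039,0.006,0.14,0,0,0],[1,-0.039,0.006,0.22,0,0,0],[1,-0.039,0.006,0.26,0,0,0]]
  ]
}}

```text
clock: 8.82
tool_pos: [0.5148, -0.0176, 0.1209]
eef_rot: [0.703, 0.711, -0.001, -0.001]
contact_force: [0.9, -1.6, -0.6]
opening: 0.006
```

```bash
python3 g.py .515 -.015 .105 90
```

```text
t 8.825 p [ 0.5148 -0.0176  0.1209] F [ 0.9 -1.6 -0.6] open 0.006 yaw 90.61996305507226
shift [0.0087 0.0009 0.0531] turn [-0.0013 -0.      0.0034]
```

>>> {"api": "play_rows", "payload": {
  "deltas": [
    [[1,0.007,0,0.015,0,0,0],[1,0.007,0,0.03,0,0,0],[1,0.007,0,0.045,0,0,0],[1,0.007,0,0.057,0,0,0],[1,0.007,0,0.061,0,0,0]]
  ]
}}

```text
clock: 9.45
tool_pos: [0.5153, -0.016, 0.105]
eef_rot: [0.703, 0.711, -0.001, -0.0]
contact_force: [-4.7, -1.5, 32.2]
opening: 0.006
```

Fully in: TCP at 0.105 with 32 N, well past the 5 N spring. Next I release and back off.

>>> {"api": "play_rows", "payload": {
  "deltas": [
    [[1,0,0,-0.03,0,0,0],[1,0,0,-0.1,0,0,0],[1,0,0,-0.25,0,0,0],[1,0,0,-0.4,0,0,0],[1,0,0,-0.5,0,0,0]]
  ]
}}

```text
clock: 10.07
tool_pos: [0.516, -0.0154, 0.2571]
eef_rot: [0.703, 0.711, -0.0, 0.001]
contact_force: [0.7, 0.2, -1.2]
opening: 0.002
```

>>> {"api": "play_rows", "payload": {
  "deltas": [
    [[1,0,-0.2,-0.1,0,0,0],[1,0,-0.3,-0.2,0,0,0],[1,0,-0.3,-0.25,0,0,0],[1,0,-0.3,-0.25,0,0,0],[1,0,-0.3,-0.25,0,0,0]]
  ]
}}

```text
clock: 10.7
tool_pos: [0.4259, -0.0163, 0.3315]
eef_rot: [0.703, 0.711, -0.0, 0.0]
contact_force: [0.7, 0.7, 0.3]
opening: 0.005
```

Run:
```python
from plant import vision,get_state
import cv2,numpy as np
s=vision.snapshot("side")[:,:,::-1];t=vision.snapshot("top")[:,:,::-1]
cv2.imwrite("pics/gs.png",cv2.resize(s[70:370,200:400],None,fx=2,fy=2,interpolation=cv2.INTER_CUBIC))
cv2.imwrite("pics/gt.png",t)
st=get_state();print(st["clock"],st["tool_pos"],st["contact_force"],np.abs(st["qd"]).max())
```

```text
10.8 [ 0.42582118 -0.01632489  0.33119265] [ 0.64986803 -0.58842176 -0.790112  ] 0.002375298868053213
```

View pics/gs.png

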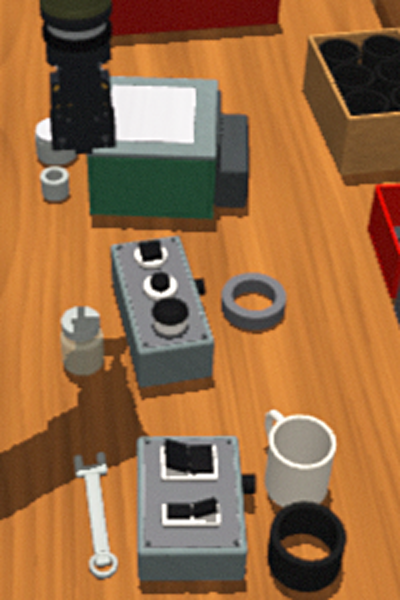

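View pics/gt.png

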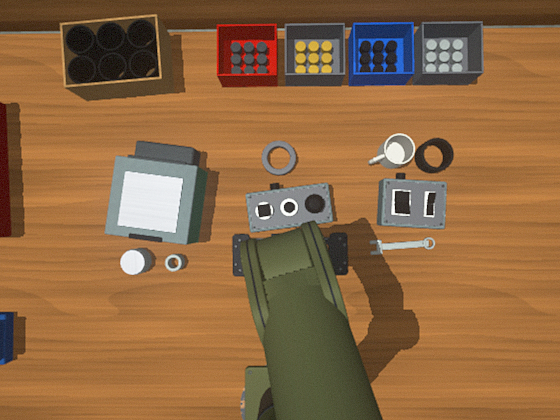

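The lid is flat, the wide rocker is flipped on with the narrow one unchanged, and the round button is back out. All the loose things are where they were.

```bash
python3 -c "
from plant import r
print(r.finish_job())"
```

```text
the job is handed in; nothing more can be done
None
```

I did the three steps in the order asked and handed the job in at about 10.8 s of the 58 s allowed. The hand-in gave no verdict.

| Step | Fingertip height at the end | Force | Result |
|---|---|---|---|
| Lid pushed shut | 121 mm (lid top when shut: 120 mm) | 37 N | Lies flat on the rim in both final pictures |
| Wide rocker pressed on | 77 mm (its given stop height) | 23 N | Near end is now the raised one |
| Round button pressed and released | 86 mm (6 mm in) | 32 N | Looks fully out again in the side picture |

- **Left alone:** in the final side and top pictures the narrow rocker is still off, and the square key, mushroom head and loose things look unchanged. I checked this by eye and did not re-measure it. The jar is hidden under the arm in the top picture, so only the side picture shows it.
- **At hand-in:** the arm stood clear and still, with the measured force on the tool near zero.
- **Disagreement:** the first wrist-camera measurement of the power box was about 10 mm off in y, because the arm was still settling when I took it. I repeated it, and it then agreed to about 3 mm with the top and side cameras before I pressed the rocker.
- **Firm presses:** the lid and button presses ended harder than they needed to be. The lid's 37 N is close to the 40 N limit for the arm and gripper body, but it was pressed with the fingertips.

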